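Shut the thermal cycler and clamp its tubes with the tab-lock knob

TASK

Get the thermal cycler ready to run: push its lid down until it latches shut, then pinch the two release tabs on the pressure knob and wind the knob clockwise until you feel the heated plate bear on the tubes. Go on to the next locking notch after that and let go there, so that both tabs spring out and lock the knob with the plate pressing on the tubes. Feel your way: do not overtighten and crush the tubes, squeeze the tabs only as hard as they need, and leave the other things on the bench where they are.

Things in the scene. Friction and masses are not known exactly. Their poses are not given: they have to be found in the camera images.
- cycler: Thermal cycler, 280 deep (x) by 170 wide by 165 high with its lid shut, fixed to the bench. Origin under its middle, x to its back, z up; the sloping console with screen and keys is its front (-x). Lid hinge: along y, 100 mm behind the origin, 120 mm up. Tube strips stand in its block, their height not known.
- lid (a joint): Angle of the lid (rad): 0 shut, grows as the front edge swings up about the hinge at the back. It starts part open and stays where it is left: 2 to 6 N at the front edge move it; the last 22 mm take up to about 12 N while the catch rides over its striker and clicks. Latched, it can rise again by at most 0.01 rad.
- lid_front (a point): Point on the lid's flat top, mid-width, 15 mm behind its front edge, where to push. Lid: 205 deep, 170 wide, 45 thick. This point is 190 mm in front of the hinge line and 45 mm above it when shut. Its frame is the lid's: x to the hinge, z out of the lid's top.
- knob (a joint): Turn of the pressure knob on the lid (rad), 0 at the start, growing clockwise seen from above, stop at 2.0. Locking notches lie every 12 degrees (0.209 rad), the start being one; tabs have 0.022 rad of play either way. With the tabs in it turns freely with about 0.05 N m; with a tab out it is locked. The job needs 0.4 to 1.5 rad; to take a fresh grip, let the tabs lock in a notch.
- knob_grip (a point): On the knob's axis (the middle of the lid), 33 mm above the lid's top; z along the axis. The knob is a black bar 58 by 32 mm, 52 high, with a ribbed tab on each long flank. The tabs face along this frame's +y (tab_a) and -y (tab_b) and turn with it. At joint 0 the frame is turned +45 degrees about z from the cycler's.
- tab_a (a joint): How far the release tab on the +y flank is pushed in (m): 0 out, 0.007 fully in. Its ribbed face is 26 wide, 16 to 46 mm above the lid, 26 mm from the axis when out (52 mm over both), 19 when in. A toothed ring 100 across stands 11 mm high round the knob; keep fingertips above it.
- tab_b (a joint): The same for the tab on the -y flank. A tab's spring gives 3 N when out and 10 N fully in. Its foot leaves the ring's notch 3.5 mm in; both must be in at once for the knob to turn, so pinch centred. Let go at a notch (within 0.02 rad) they spring out into it; between notches they stay in. 15 to 20 N is a good pinch; over 40 N snaps a tab.
- platen: Heated aluminium plate inside the lid, 104 by 76 by 8 mm, lowered 5 mm per rad of knob. It meets the tubes 0.25 to 1.3 rad from the start: the knob's torque then jumps by about 0.1 N m and climbs 0.5 N m per rad. It presses with 20 N, plus 100 N per rad; over 55 N crushes the tubes. The play can let go slack a notch only just past touching: take the next.
- petri: Bystander: closed Petri dish, 92 across, 16 high, origin under its centre. Leave it.
- rack: Bystander: tube rack, 215 by 66 by 28 high, long along its x, origin under its centre. Leave it.
- pipette: Bystander: hand pipette lying down, about 280 long along its x, 28 thick. Leave it.
- alcohol: Bystander: white bottle with black cap, 72 across, 170 high, origin under its centre. Leave it.

How it is judged:
By the outcome, as a careful person would: the job done as asked, in the order asked, and still so for the second after the job is handed in, with the robot touching nothing.
It also fails if it takes over 69 s, if anything falls off the work surface, if the arm or the gripper's body presses on something with over 40 N, if the wrist force passes 120 N, or if a joint passes its speed limit or range.

ROBOT

A 6-joint arm with a two-finger parallel gripper is mounted at the origin on the work surface. World frame = base frame: x ahead of the robot, y to its left, z up, the work surface at z = 0. Lengths are in m, angles in rad, forces in N, time in s.
With the tool pointing down it reaches from about 0.35 to 0.775 m from the base axis. Payload 5.5 kg.
Tool frame: the origin (TCP) lies midway between the tips of the shut fingers; the grasp point (between the pads) lies 19 mm behind it (bot.grip_depth is the distance from the TCP to the grasp point, in m); y points along the fingers, x is the direction in which the jaws open and shut, and the axes are right-handed (so a half turn about y gives the same grasp; the last joint's range is limited). The gripper opens to 85 mm and grips with 20 to 120 N. Pads are 22 mm wide; open, the fingers measure 114 mm over their backs; the gripper's body (76 mm by 85 mm) begins 54 mm behind the grasp point. The pads swing forward as they close: fully open they stand 13 mm farther back than shut.
Start: joints at [-1.311, 0.313, 0.046, 1.304, 0, 1.431], TCP at [0.224, -0.53, 0.231] pointing down, gripper open.
Joint ranges: [-2.76, 2.76], [-0.86, 1.69], [-1.03, 1.26], [-2.2, 2.34], [-1.47, 1.5], [-3.14, 3.14]. Speed limits (rad/s): [2.57, 2.57, 3.14, 3.14, 3.14, 3.14].

INTERFACE

Orientations are given as a rotation vector (axis times angle).
In Python, from workcell import bot, vision, order gives the robot as it stands.
- The arm moves only by the shell command python3 -m pendant 'ROWS'. ROWS is JSON, a list that holds one entry, the list of rows, each a list of 7 numbers: the opening, from 0 (shut) to 1 (fully open), then the shift along the tool's x, y, z in m, then the turn, a rotation vector about the tool's x, y, z in rad. In form: [[[hand, tx, ty, tz, ax, ay, az], ...]]. A call has exactly 5 rows; each row is the pose to reach, as a shift and turn from the pose commanded when the call began, along the tool's axes at that moment; what a row does not reach only later rows make up. A row lasts 1/8 s, in which the tool goes at most 62.5 mm and 10.7 degrees, less where a joint would pass 70% of its speed; a pose out of reach is approached as far as the arm can. A call with a gripper value outside its range is refused whole. The fingers move at their own pace and stop on an object; the grip force is fixed at half the most. Time passes only in rows, so rows that repeat a pose let the fingers close, or fill a call up. It gives the time, the measured TCP pose, the force and the opening at its end, in the units of the state.
- bot.observe(): the state, without advancing time (a new reading comes with each control period).
- vision.capture(name): name is "scene" or "top"; returns a dict with "img" (480x640x3 uint8, red, green, blue), "fx", "fy", "cx", "cy" (pixels), "cam_to_world" (4x4, takes a point from camera to world coordinates). Camera axes: x right, y down, z forward; pixel columns grow to the right and rows downward; lengths in m; the calibration is good to about 2 mm. A picture is of the moment at which its call begins. There is no depth.
- order.close_job(): hands the job in, once; it reports no verdict.
Trained networks look in a picture, given as the dict that the camera call returned (one of the last four; its "shot" number tells which), for a name from the list of things; names that differ only in an ending like _2 or _b are one class to them, and where a whole thing is asked for, a point or a joint stands for the part that bears it (a point fixed in the world has none). Each returns a list of dicts, best first, with "confidence" (0 to 1); they miss things now and then, are a little off and sometimes report something else, mostly with a low value. They report only what shows in the picture. A call takes as long as a camera call.
- vision.spot_in(picture, target): "point" ([column, row] as shares, 0 to 1, of the picture: columns of its width, rows of its height, amid what is visible of it).
The state is a dict: "time_s": time; "joint_pos": joint angles; "joint_vel": joint speeds; "tau": joint torques, N m; "position": TCP position; "orientation": TCP orientation; "contact_force": force on the tool from outside, world axes, zero at the start; "moment": the same for the moment, N m; "gripper_width": finger opening in m.
Only numpy, scipy, OpenCV 4.12 (cv2) and the standard library are available. Lean on these libraries where they do the work, as an engineer would, in place of code of your own. Each camera call takes 0.05 s, during which the arm holds its last target. There are 200 camera calls.

## Working session

There is one attempt and no reset: what is moved stays moved. The work goes in short steps, Python scripts to look and compute and a shell command to move; the robot and the scene stay as the last step left them, time stands still between calls to the robot, and variables do not carry over. Pictures are saved under pics/ and viewed, about 8 in all and at most 12, crops included, and the job is handed in when it is done.

```bash
mkdir -p pics; ls
python3 - <<'E'
from workcell import bot, vision, order
import cv2,numpy as np
print(bot.observe(), bot.grip_depth)
for n in("scene","top"):
    p=vision.capture(n); cv2.imwrite(f"pics/{n}0.png",p["img"][:,:,::-1])
    print(n,p["fx"],p["fy"],p["cx"],p["cy"],np.round(p["cam_to_world"],3).tolist())
    for t in("cycler","lid_front","knob_grip","tab_a","knob"):
        for d in vision.spot_in(p,t)[:3]: print(t,[round(a*b) for a,b in zip(d["point"],(640,480))],round(d["confidence"],2))
E
```

```text
pics
{'time_s': 0.0, 'joint_pos': array([-1.31058868e+00,  3.14001997e-01,  4.49724385e-02,  1.30360111e+00,
        2.23745165e-07,  1.43119121e+00]), 'joint_vel': array([ 0.0002699 , -0.00022627, -0.00155102,  0.00147442,  0.00083398,
       -0.00097983]), 'tau': array([ 4.10254434e-04, -4.80616307e+01,  2.98538822e+01,  1.91680470e-02,
       -2.56310642e-05,  8.41636894e-07]), 'position': array([ 0.22367114, -0.52915457,  0.23040529]), 'orientation': array([-1.37098001,  0.91081666, -0.90855691]), 'contact_force': array([ 1.19857838,  0.2677667 , -0.48172392]), 'moment': array([ 0.03485384, -0.00589875, -0.0039185 ]), 'gripper_width': 0.08570859046025822} 0.0187
scene 616.6373232831802 616.6373232831802 323.0692103194397 243.42545398579088 [[0.872, 0.275, -0.404, 1.174], [0.489, -0.475, 0.732, -1.103], [0.009, -0.836, -0.549, 0.945], [0.0, 0.0, 0.0, 1.0]]
cycler [331, 249] 0.88
lid_front [340, 217] 0.63
knob_grip [352, 199] 0.84
knob [352, 203] 0.87
top 448.5559257169174 448.5559257169174 317.9734635295728 237.09369943183663 [[0.014, -0.998, 0.068, 0.477], [-1.0, -0.014, -0.004, -0.004], [0.005, -0.067, -0.998, 1.18], [0.0, 0.0, 0.0, 1.0]]
cycler [311, 229] 0.87
lid_front [310, 213] 0.95
knob_grip [307, 194] 0.56
tab_a [303, 202] 0.62
knob [308, 193] 0.57
```

View pics/scene0.png

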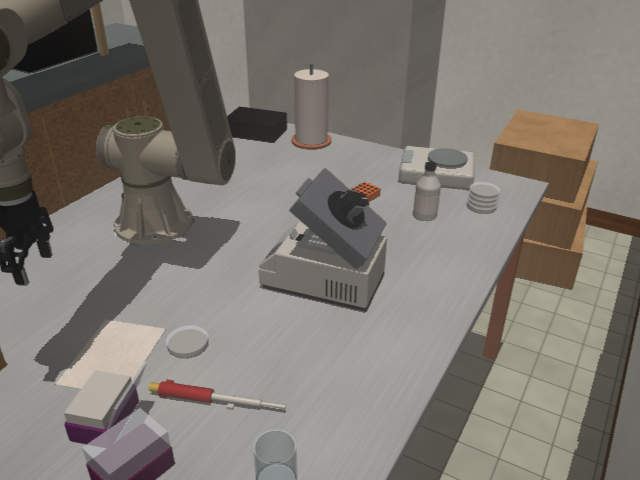

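View pics/top0.png

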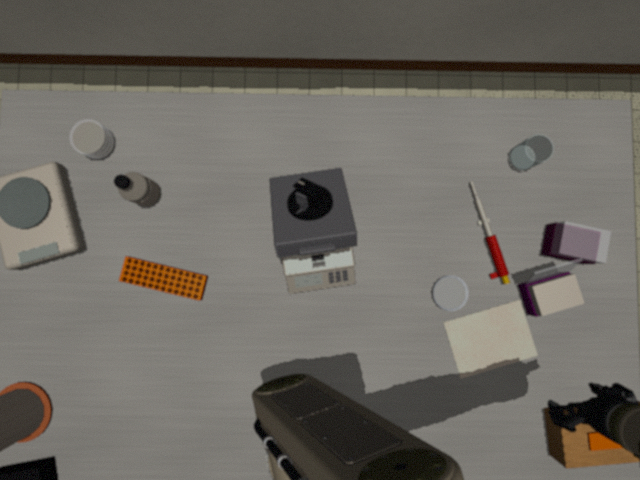

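The cycler is at about (315,230) in the top view and (325,245) in the scene view, with its lid about 40° open and the knob at (352,203) in the scene view. Next I'll enlarge both to pick corners.

Run:
```python
import cv2,numpy as np
a=cv2.imread("pics/scene0.png")[160:310,250:400]; b=cv2.imread("pics/top0.png")[155:305,245:375]
f=lambda i:cv2.resize(i,None,fx=4,fy=4,interpolation=cv2.INTER_CUBIC)
a=cv2.resize(a,(400,400),interpolation=cv2.INTER_CUBIC)
b=cv2.resize(b,(400,462),interpolation=cv2.INTER_CUBIC)
c=np.zeros((462,800,3),np.uint8); c[:400,:400]=a; c[:,400:]=b
cv2.imwrite("pics/crop.png",c)
```

```text
(no output)
```

View pics/crop.png

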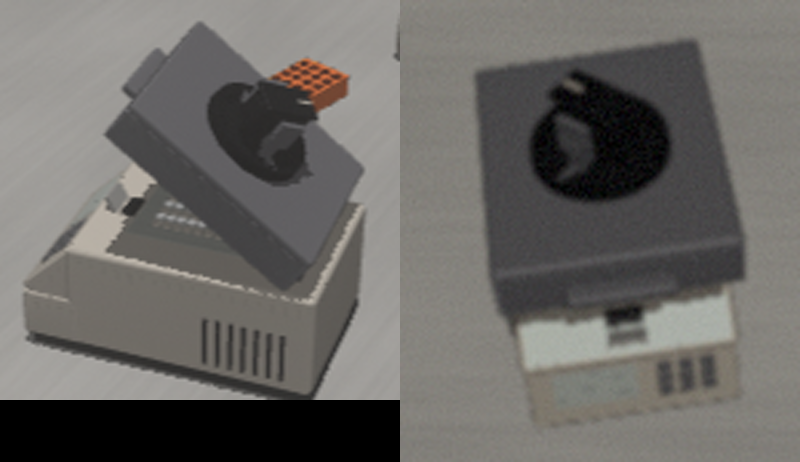

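```bash
cat > h.py <<'E'
import numpy as np
from scipy.spatial.transform import Rotation as R
def proj(p,X):
    T=np.array(p["cam_to_world"]); c=(np.asarray(X)-T[:3,3])@T[:3,:3]
    return np.c_[p["fx"]*c[:,0]/c[:,2]+p["cx"],p["fy"]*c[:,1]/c[:,2]+p["cy"]]
def base(q): return R.from_euler('z',q[2]),np.array([q[0],q[1],0])
def lidpt(q,l):  # l in lid frame at hinge
    Rb,t=base(q); return Rb.apply(R.from_euler('y',q[3]).apply(np.asarray(l,float))+[.1,0,.12])+t
E
python3 - <<'E'
from h import *
from workcell import vision
from scipy.optimize import least_squares
s=vision.capture("scene");t=vision.capture("top")
B=[(s,(-.14,-.085,0),(260.5,286.4)),(s,(.14,-.085,0),(367,308.9)),(t,(-.14,.085,0),(290.5,293.1)),(t,(-.14,-.085,0),(355.5,284))]
L=[(s,(-.205,-.085,.045),None),(s,(-.205,.085,.045),(325,168.6)),(s,(0,.085,.045),(385.75,223.75)),(s,(-.205,-.085,0),(290.1,209.5)),
(t,(-.205,.085,.045),(275.9,242.7)),(t,(-.205,-.085,.045),(356.1,231.4)),(t,(0,.085,.045),(269.4,177.7)),(t,(0,-.085,.045),(341.5,168)),
(t,(-.205,.085,0),(277.5,257.4)),(t,(-.205,-.085,0),(357.1,246))]
def f(q):
    r=[]
    Rb,tt=base(q)
    for p,m,u in B: r.append(proj(p,[Rb.apply(m)+tt])[0]-u)
    for p,m,u in L:
        if u: r.append(proj(p,[lidpt(q,m)])[0]-u)
    return np.ravel(r)
o=least_squares(f,[.55,0,0,.7],loss='soft_l1')
q=o.x;print(q);print(np.round(f(q).reshape(-1,2),1).tolist())
print(proj(s,[lidpt(q,(-.205,-.085,.045)),lidpt(q,(-.1025,0,.078)),lidpt(q,(-.19,0,.045))]),proj(t,[lidpt(q,(-.1025,0,.078)),lidpt(q,(-.19,0,.045))]))
np.save("q.npy",q)
for a in(q[3],.12,0): print(a,lidpt([*q[:3],a],(-.19,0,.045)),lidpt([*q[:3],a],(-.1025,0,.078)))
from workcell import bot
print(R.from_rotvec(bot.observe()["orientation"]).as_matrix().round(3))
E
```

```text
[0.56756294 0.00151337 0.16203254 0.68432439]
[[-0.3, 2.7], [0.5, 5.6], [-0.7, -2.4], [-1.5, -2.9], [0.6, -3.4], [0.0, -0.6], [-2.2, -1.0], [-2.1, 0.8], [1.7, -0.3], [-0.1, 0.9], [0.5, -0.0], [-0.2, 0.6], [1.2, -0.1]]
[[299.48710604 197.11370604]
 [353.96190963 202.85882975]
 [317.87263286 184.88988584]] [[308.80430336 191.49862027]
 [314.9713888  231.94566744]]
0.6843243866608467 [ 0.54903479 -0.00151534  0.27497652] [0.63653346 0.01278768 0.24523335]
0.12 [ 0.48540676 -0.01191634  0.18742171] [0.57503839 0.00273535 0.20970957]
0 [ 0.47874181 -0.01300583  0.165     ] [0.56509569 0.00111006 0.198     ]
[[ 0.389  0.     0.921]
 [-0.921 -0.     0.389]
 [ 0.    -1.    -0.   ]]
```

```bash
cat >> h.py <<'E'
def yaw(o): M=R.from_rotvec(o["orientation"]).as_matrix(); return np.arctan2(M[1,0],M[0,0])
def plan(o,P,y=None,down=True):
    M=R.from_rotvec(o["orientation"]); y=yaw(o) if y is None else y
    T=R.from_matrix(np.array([[np.cos(y),0,np.sin(-y)],[np.sin(y),0,np.cos(y)],[0,-1,0]]))
    # x=(c,s,0), y=(0,0,-1), z=x×y
    x=np.array([np.cos(y),np.sin(y),0]);yy=np.array([0,0,-1.]);T=R.from_matrix(np.c_[x,yy,np.cross(x,yy)])
    print("shift",M.inv().apply(np.asarray(P)-o["position"]).round(4),"turn",(M.inv()*T).as_rotvec().round(3))
def show(o): print("t",round(o["time_s"],2),"p",o["position"].round(4),"yaw",round(yaw(o),3),"F",o["contact_force"].round(1),"M",o["moment"].round(3),"w",round(o["gripper_width"],4),"j",o["joint_pos"].round(2))
E
R='[0,-0.186,-0.09,0.241,0,-0.9,0]'; true
python3 -m pendant '[[[0,-0.186,-0.09,0.241,0,-0.9,0],[0,-0.186,-0.09,0.241,0,-0.9,0],[0,-0.186,-0.09,0.241,0,-0.9,0],[0,-0.186,-0.09,0.241,0,-0.9,0],[0,-0.186,-0.09,0.241,0,-0.9,0]]]'
python3 -c "
from h import *;from workcell import bot
o=bot.observe();show(o);plan(o,(.535,-.004,.33),yaw(o)+.9)"
```

```text
time_s: 1.32
position: [0.3717, -0.267, 0.3207]
orientation: [-1.561, 0.208, -0.21]
contact_force: [0.2, -0.8, -0.3]
gripper_width: 0.0003
t 1.32 p [ 0.3717 -0.267   0.3207] yaw -0.266 F [ 0.2 -0.8 -0.3] M [-0.048 -0.11  -0.034] w 0.0003 j [-0.8   0.07 -0.04  1.46  0.    1.04]
shift [ 0.0883 -0.0093  0.2967] turn [ 0.001 -0.9    0.001]
```

```bash
python3 -m pendant '[[[0,0.088,-0.009,0.297,0,-0.9,0],[0,0.088,-0.009,0.297,0,-0.9,0],[0,0.088,-0.009,0.297,0,-0.9,0],[0,0.088,-0.009,0.297,0,-0.9,0],[0,0.088,-0.009,0.297,0,-0.9,0]]]'
python3 -c "
from h import *;from workcell import bot
q=np.load('q.npy')
o=bot.observe();show(o)
for a in (.68,.58,.48,.38,.28,.18,.08,0,-.03): print(a,lidpt([*q[:3],a],(-.19,0,.045)).round(4)-o['position'])
plan(o,(.549,-.002,.29),yaw(o)+.9)"
```

```text
time_s: 1.95
position: [0.5363, -0.0041, 0.3292]
orientation: [-1.514, -0.498, 0.496]
contact_force: [1.2, -1.4, 0.1]
gripper_width: 0.0
t 1.95 p [ 0.5363 -0.0041  0.3292] yaw 0.635 F [ 1.2 -1.4  0.1] M [-0.073 -0.016  0.033] w 0.0 j [-0.16  0.23  0.17  1.51 -0.    0.78]
0.68 [ 0.01212898  0.00246731 -0.05469718]
0.58 [-2.57102453e-03  6.73092968e-05 -6.73971791e-02]
0.48 [-0.01587102 -0.00213269 -0.08149718]
0.38 [-0.02767102 -0.00403269 -0.09689718]
0.28 [-0.03797102 -0.00573269 -0.11339718]
0.18 [-0.04657102 -0.00713269 -0.13089718]
0.08 [-0.05337102 -0.00823269 -0.14919718]
0 [-0.05757102 -0.00893269 -0.16419718]
-0.03 [-0.05877102 -0.00913269 -0.16989718]
shift [ 0.0115  0.0392 -0.0058] turn [ 0.001 -0.9    0.   ]
```

```bash
python3 -m pendant '[[[0,0.0115,0.035,-0.006,0,-0.93,0],[0,0.0115,0.035,-0.006,0,-0.93,0],[0,0.0115,0.035,-0.006,0,-0.93,0],[0,0.0115,0.035,-0.006,0,-0.93,0],[0,0.0115,0.035,-0.006,0,-0.93,0]]]'
python3 -m pendant '[[[0,0,0.005,0,0,-0.93,0],[0,0,0.005,0,0,-0.93,0],[0,0,0.005,0,0,-0.93,0],[0,0,0.005,0,0,-0.93,0],[0,0,0.005,0,0,-0.93,0]]]'
python3 - <<'E'
from h import *;from workcell import bot,vision
import cv2
q=np.load('q.npy')
o=bot.observe();show(o);M=R.from_rotvec(o["orientation"])
for a in (.68,.58,.48,.38,.28,.18,.08,0,-.03): print(a,M.inv().apply(lidpt([*q[:3],a],(-.19,0,.045))-o['position']).round(4))
p=vision.capture("scene");i=cv2.resize(p["img"][100:300,220:420,::-1],(600,600));cv2.imwrite("pics/a.png",i)
E
```

```text
time_s: 2.58
position: [0.5482, -0.0041, 0.2939]
orientation: [-1.212, -1.205, 1.205]
contact_force: [-0.2, 0.1, -0.0]
gripper_width: -0.0003
time_s: 3.2
position: [0.5482, -0.0042, 0.2889]
orientation: [-0.62, -1.85, 1.85]
contact_force: [-1.1, -0.2, -0.6]
gripper_width: -0.0001
t 3.2 p [ 0.5482 -0.0042  0.2889] yaw 2.495 F [-1.1 -0.2 -0.6] M [-0.005  0.012  0.009] w -0.0001 j [-0.15  0.25  0.1   1.42 -0.   -1.08]
0.68 [ 0.0014  0.0145 -0.0022]
0.58 [0.0116 0.0272 0.0086]
0.48 [0.0209 0.0413 0.0183]
0.38 [0.0292 0.0567 0.027 ]
0.28 [0.0364 0.0732 0.0345]
0.18 [0.0424 0.0906 0.0408]
0.08 [0.0472 0.1089 0.0458]
0 [0.0501 0.1239 0.0489]
-0.03 [0.051  0.1296 0.0498]
```

View pics/a.png

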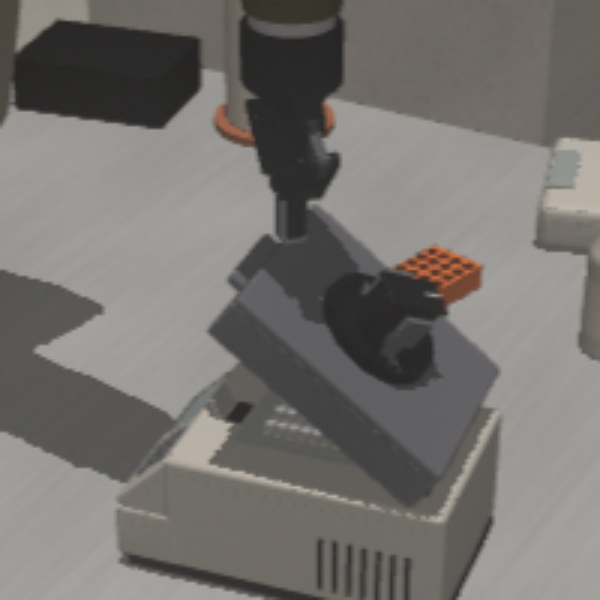

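The fingertips at crop (290,238) stand just above the middle of the lid's front. I'll follow the arc down.

```bash
python3 -m pendant '[[[0,0.001,0.008,-0.002,0,0,0],[0,0.004,0.016,0,0,0,0],[0,0.010,0.025,0.006,0,0,0],[0,0.016,0.034,0.013,0,0,0],[0,0.021,0.0413,0.018,0,0,0]]]'
python3 -m pendant '[[[0,0.004,0.0075,0.0045,0,0,0],[0,0.008,0.0155,0.0085,0,0,0],[0,0.012,0.0235,0.0125,0,0,0],[0,0.0155,0.032,0.0165,0,0,0],[0,0.0155,0.032,0.0165,0,0,0]]]'
python3 -m pendant '[[[0,0.003,0.0085,0.003,0,0,0],[0,0.006,0.0175,0.006,0,0,0],[0,0.0085,0.026,0.009,0,0,0],[0,0.0105,0.035,0.0110,0,0,0],[0,0.0105,0.035,0.0110,0,0,0]]]'
```

```text
time_s: 3.88
position: [0.5208, -0.0057, 0.2472]
orientation: [-0.627, -1.846, 1.845]
contact_force: [2.9, 0.2, 2.0]
gripper_width: -0.0002
time_s: 4.5
position: [0.4965, -0.0093, 0.2143]
orientation: [-0.621, -1.844, 1.845]
contact_force: [-0.9, -0.0, -0.4]
gripper_width: 0.0001
time_s: 5.12
position: [0.4823, -0.0117, 0.1797]
orientation: [-0.623, -1.845, 1.846]
contact_force: [-0.5, 0.0, 0.1]
gripper_width: -0.0002
```

```bash
python3 -m pendant '[[[0,0.0005,0.003,0.0005,0,0,0],[0,0.001,0.006,0.001,0,0,0],[0,0.0015,0.009,0.0015,0,0,0],[0,0.002,0.012,0.002,0,0,0],[0,0.002,0.015,0.002,0,0,0]]]'
python3 - <<'E'
from h import *;from workcell import bot,vision
import cv2
show(bot.observe())
p=vision.capture("scene");i=cv2.resize(p["img"][130:310,240:420,::-1],(600,600));cv2.imwrite("pics/b.png",i)
E
```

```text
time_s: 5.75
position: [0.4804, -0.0121, 0.1652]
orientation: [-0.624, -1.846, 1.846]
contact_force: [-1.1, -0.3, 4.5]
gripper_width: -0.0003
t 5.75 p [ 0.4804 -0.0121  0.1652] yaw 2.489 F [-1.1 -0.3  4.5] M [-0.067  0.388  0.001] w -0.0003 j [-0.19  0.16 -0.31  1.09  0.   -1.11]
```

View pics/b.png

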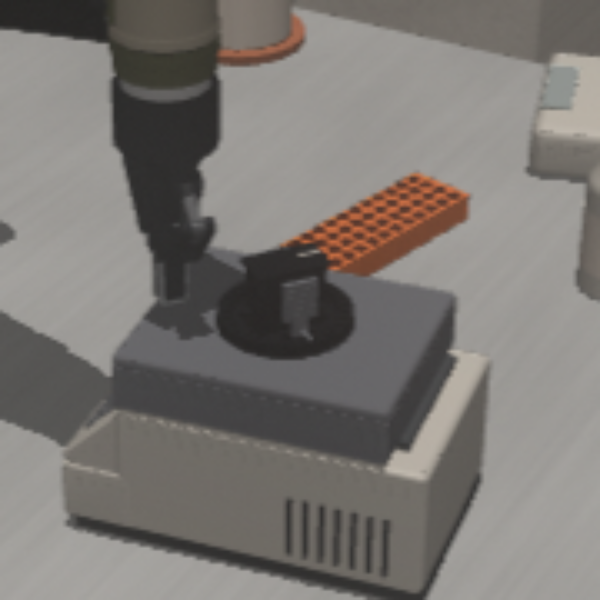

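The lid is nearly flat, with the fingertips on its front edge at crop (172,298) and 4.5 N felt. I'll push on for the click.

```bash
python3 -m pendant '[[[0,0,0.001,0,0,0,0],[0,0,0.002,0,0,0,0],[0,0,0.003,0,0,0,0],[0,0,0.004,0,0,0,0],[0,0,0.004,0,0,0,0]]]'
python3 -m pendant '[[[0,0,0.001,0,0,0,0],[0,0,0.002,0,0,0,0],[0,0,0.003,0,0,0,0],[0,0,0.003,0,0,0,0],[0,0,0.003,0,0,0,0]]]'
```

```text
time_s: 6.42
position: [0.4807, -0.0122, 0.1648]
orientation: [-0.628, -1.847, 1.847]
contact_force: [-10.4, 0.9, 26.3]
gripper_width: 0.0002
time_s: 7.05
position: [0.4808, -0.0122, 0.1647]
orientation: [-0.63, -1.848, 1.848]
contact_force: [-16.0, 1.5, 45.0]
gripper_width: -0.0002
```

```bash
python3 -m pendant '[[[0,0,-0.05,0,0,0,0],[0.3,0,-0.1,0,0,0,0],[1,-0.04,-0.13,0.09,0,0,0],[1,-0.082,-0.13,0.189,0,0,0],[1,-0.082,-0.13,0.189,0,0,0]]]'
python3 - <<'E'
from h import *;from workcell import bot,vision
import cv2
show(bot.observe());q=np.load('q.npy');q[3]=0
c=[]
for n in("scene","top"):
    p=vision.capture(n);K=lidpt(q,(-.1025,0,.078));print(n,proj(p,[K]))
    for t in("knob_grip","lid_front","knob","tab_a"):
        for d in vision.spot_in(p,t)[:2]: print(t,np.round(np.array(d["point"])*(640,480),1),round(d["confidence"],2))
    x,y=proj(p,[K])[0].astype(int);print("crop",x-60,y-60)
    im=p["img"][y-60:y+60,x-60:x+60,::-1]; c.append(cv2.resize(im,(400,400),interpolation=cv2.INTER_CUBIC))
cv2.imwrite("pics/c.png",np.hstack(c))
E
```

```text
time_s: 7.68
position: [0.4361, -0.1928, 0.2872]
orientation: [-0.625, -1.847, 1.848]
contact_force: [1.0, -0.4, -0.0]
gripper_width: 0.0722
t 7.67 p [ 0.4361 -0.1928  0.2872] yaw 2.49 F [ 1.  -0.4 -0. ] M [-0.033 -0.067 -0.039] w 0.0722 j [-0.58  0.11 -0.08  1.38  0.   -1.5 ]
scene [[324.15482795 214.83015382]]
knob_grip [326.4 213.9] 0.92
lid_front [327.3 236. ] 0.72
knob [324.9 214.3] 0.71
knob [326.5 236.3] 0.65
tab_a [330.1 218.7] 0.69
crop 264 154
top [[313.9475481  227.40872058]]
knob_grip [310.6 224.6] 0.71
lid_front [311.9 227.7] 0.89
knob [312. 224.] 0.68
tab_a [320.9 220. ] 0.48
crop 253 167
```

View pics/c.png

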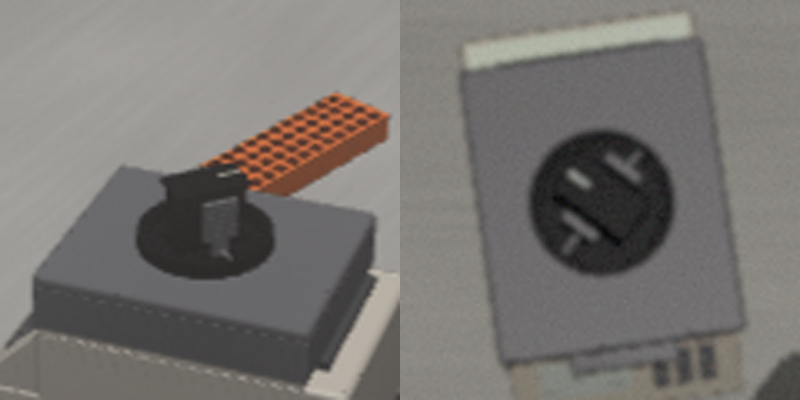

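The lid is down flat. The knob is centred at crop (602,200) in the top view, with its tabs at (628,165) and (578,228), so its tab axis runs as expected. I'll refine the position and yaw from the lid corners.

Run:
```python
from h import *;from workcell import vision
p=vision.capture("top");T=np.array(p["cam_to_world"])
def ray(u,z):
    d=T[:3,:3]@[(u[0]-p["cx"])/p["fx"],(u[1]-p["cy"])/p["fy"],1]; return T[:3,3]+d*(z-T[2,3])/d[2]
C=np.array([ray(u,.165) for u in[(271.9,188),(340.9,178.4),(356.5,264.5),(285.4,275.6)]])
print(C.round(4),C.mean(0)); v=(C[0]+C[1]-C[2]-C[3])/2; w=(C[0]+C[3]-C[1]-C[2])/2
print(np.linalg.norm(v),np.linalg.norm(w),np.arctan2(v[1],v[0]),np.arctan2(-w[0],w[1]))
print("ring",ray((313.6,227.6),.176),"knob",ray((313.9,225.8),.20))
a=ray((253+228*.3,167+165*.3),.205);b=ray((253+178*.3,167+228*.3),.205);print("tabs",a,b,np.arctan2(*(a-b)[1::-1]), (a+b)/2)
print(np.load("q.npy"))
```

```text
[[ 0.657   0.0987  0.165 ]
 [ 0.6815 -0.0587  0.165 ]
 [ 0.4853 -0.0961  0.165 ]
 [ 0.4581  0.064   0.165 ]] [0.57047568 0.00195881 0.165     ]
0.2008426370510751 0.16087677401232076 0.1801668393544116 0.16170560225147398
ring [0.56661737 0.00200386 0.176     ] knob [0.56845794 0.00125568 0.2       ]
tabs [ 0.58864141 -0.01486458  0.205     ] [0.54675126 0.01726197 0.205     ] -0.6542447271642291 [0.56769634 0.0011987  0.205     ]
[0.56756294 0.00151337 0.16203254 0.68432439]
```

```bash
python3 -c "
from h import *;from workcell import bot
o=bot.observe();show(o);plan(o,(.567,.0015,.27),2.515)"
```

```text
t 8.22 p [ 0.4364 -0.19    0.2868] yaw 2.491 F [-0.5  0.  -0.3] M [ 0.019 -0.013 -0.025] w 0.0856 j [-0.58  0.11 -0.08  1.38  0.   -1.5 ]
shift [ 0.012   0.0168 -0.2314] turn [ 0.    -0.024  0.   ]
```

```bash
python3 -m pendant '[[[1,0.012,0.016,-0.231,0,-0.024,0],[1,0.012,0.016,-0.231,0,-0.024,0],[1,0.012,0.016,-0.231,0,-0.024,0],[1,0.012,0.016,-0.231,0,-0.024,0],[1,0.012,0.016,-0.231,0,-0.024,0]]]'
python3 -c "
from h import *;from workcell import bot
o=bot.observe();show(o);plan(o,(.567,.0015,.18),2.515)"
```

```text
time_s: 8.85
position: [0.5678, 0.0032, 0.2699]
orientation: [-0.599, -1.865, 1.865]
contact_force: [0.0, -0.6, -0.6]
gripper_width: 0.0853
t 8.85 p [0.5678 0.0032 0.2699] yaw 2.519 F [ 0.  -0.6 -0.6] M [-0.019  0.052 -0.041] w 0.0853 j [-0.14  0.29  0.11  1.39  0.   -1.08]
shift [-0.0005  0.0899  0.0018] turn [-0.     0.004  0.001]
```

```bash
python3 -m pendant '[[[1,-0.0005,0.03,0.0018,0,0,0],[1,-0.0005,0.06,0.0018,0,0,0],[1,-0.0005,0.0895,0.0018,0,0,0],[0.8,-0.0005,0.0895,0.0018,0,0,0],[0.65,-0.0005,0.0895,0.0018,0,0,0]]]'
python3 -m pendant '[[[0.58,0,0,0,0,0,0],[0.56,0,0,0,0,0,0],[0.56,0,0,0,0,0,0],[0.56,0,0,0,0,0,0],[0.56,0,0,0,0,0,0]]]'
python3 - <<'E'
from h import *;from workcell import bot,vision
import cv2
o=bot.observe();show(o);print("tool F",R.from_rotvec(o["orientation"]).inv().apply(o["contact_force"]).round(2))
p=vision.capture("scene");cv2.imwrite("pics/d.png",cv2.resize(p["img"][150:270,265:385,::-1],(600,600),interpolation=cv2.INTER_CUBIC))
E
```

```text
time_s: 9.48
position: [0.5664, -0.0024, 0.1826]
orientation: [-0.606, -1.862, 1.861]
contact_force: [-1.4, 0.7, -1.5]
gripper_width: 0.0555
time_s: 10.1
position: [0.5664, -0.0021, 0.1832]
orientation: [-0.607, -1.862, 1.862]
contact_force: [-4.0, 0.9, 5.9]
gripper_width: 0.0479
t 10.1 p [ 0.5664 -0.0021  0.1832] yaw 2.513 F [-4.   0.9  5.9] M [0.244 0.86  0.034] w 0.0479 j [-0.15  0.31 -0.07  1.18 -0.   -1.09]
tool F [ 3.74 -5.95  1.62]
```

View pics/d.png

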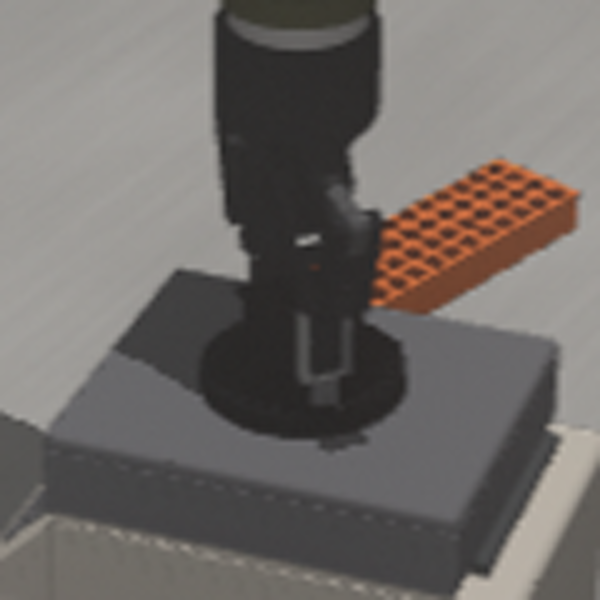

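The fingers straddle the knob, with the near pad on its tab at crop (325,350). The TCP is about 2 mm off centre along the jaw axis, and the force agrees. I'll open a little, centre and close again.

```bash
python3 -m pendant '[[[0.7,0,-0.001,0,0,0,0],[0.7,0.0018,-0.001,-0.0033,0,0,0],[0.62,0.0018,-0.001,-0.0033,0,0,0],[0.62,0.0018,-0.001,-0.0033,0,0,0],[0.62,0.0018,-0.001,-0.0033,0,0,0]]]'
python3 -c "
from h import *;from workcell import bot
o=bot.observe();show(o);print('tool F',R.from_rotvec(o['orientation']).inv().apply(o['contact_force']).round(2))"
python3 -m pendant '[[[0.56,0,0,0,0,0,0],[0.56,0,0,0,0,0,0],[0.56,0,0,0,0,0,0],[0.56,0,0,0,0,0,0],[0.56,0,0,0,0,0,0]]]'
python3 -c "
from h import *;from workcell import bot
o=bot.observe();show(o);print('tool F',R.from_rotvec(o['orientation']).inv().apply(o['contact_force']).round(2))"
```

```text
time_s: 10.78
position: [0.5668, 0.0016, 0.1823]
orientation: [-0.605, -1.861, 1.861]
contact_force: [-1.0, -1.0, 0.8]
gripper_width: 0.0525
t 10.78 p [0.5668 0.0016 0.1823] yaw 2.513 F [-1.  -1.   0.8] M [-0.021  0.005 -0.004] w 0.0525 j [-0.14  0.32 -0.07  1.18 -0.   -1.08]
tool F [ 0.18 -0.77  1.38]
time_s: 11.4
position: [0.5668, 0.0016, 0.1826]
orientation: [-0.606, -1.861, 1.862]
contact_force: [-0.9, -0.9, 4.0]
gripper_width: 0.0478
t 11.4 p [0.5668 0.0016 0.1826] yaw 2.513 F [-0.9 -0.9  4. ] M [-0.122  0.043 -0.028] w 0.0478 j [-0.14  0.32 -0.07  1.18 -0.   -1.08]
tool F [ 0.16 -4.05  1.26]
```

```bash
python3 -m pendant '[[[0.52,0,-0.0005,0,0,0,0],[0.49,0,-0.001,0,0,0,0],[0.46,0,-0.001,0,0,0,0],[0.46,0,-0.001,0,0,0,0],[0.46,0,-0.001,0,0,0,0]]]'
python3 -c "
from h import *;from workcell import bot
o=bot.observe();show(o);print('tool F',R.from_rotvec(o['orientation']).inv().apply(o['contact_force']).round(2))"
python3 -m pendant '[[[0.46,0,0,0,0,0.01,0],[0.46,0,0,0,0,0.02,0],[0.46,0,0,0,0,0.03,0],[0.46,0,0,0,0,0.04,0],[0.46,0,0,0,0,0.05,0]]]'
python3 -c "
from h import *;from workcell import bot
o=bot.observe();show(o);print('tool F',R.from_rotvec(o['orientation']).inv().apply(o['contact_force']).round(2))"
```

```text
time_s: 12.02
position: [0.5669, 0.0016, 0.1837]
orientation: [-0.606, -1.861, 1.862]
contact_force: [-0.1, -0.1, 5.3]
gripper_width: 0.0395
t 12.03 p [0.5669 0.0016 0.1837] yaw 2.513 F [-0.1 -0.1  5.3] M [-0.145  0.088  0.004] w 0.0395 j [-0.14  0.31 -0.07  1.19 -0.   -1.08]
tool F [-0.   -5.33  0.15]
time_s: 12.65
position: [0.5668, 0.0016, 0.1837]
orientation: [-0.647, -1.829, 1.829]
contact_force: [-1.3, -0.3, 5.3]
gripper_width: 0.0396
t 12.65 p [0.5668 0.0016 0.1837] yaw 2.463 F [-1.3 -0.3  5.3] M [0.004 0.143 0.04 ] w 0.0396 j [-0.14  0.31 -0.07  1.19 -0.   -1.03]
tool F [ 0.82 -5.33  1.03]
```

```bash
S='from h import *;from workcell import bot
o=bot.observe();print("knob~",round(2.513-yaw(o),3),"Mz",o["moment"][2].round(3),"F",R.from_rotvec(o["orientation"]).inv().apply(o["contact_force"]).round(1),"w",o["gripper_width"].round(4),o["time_s"])'
echo "$S">s.py
python3 -m pendant '[[[0.46,0,0,0,0,0.025,0],[0.46,0,0,0,0,0.05,0],[0.46,0,0,0,0,0.075,0],[0.46,0,0,0,0,0.1,0],[0.46,0,0,0,0,0.12,0]]]' >/dev/null; python3 s.py
python3 -m pendant '[[[0.46,0,0,0,0,0.015,0],[0.46,0,0,0,0,0.03,0],[0.46,0,0,0,0,0.045,0],[0.46,0,0,0,0,0.06,0],[0.46,0,0,0,0,0.07,0]]]'>/dev/null; python3 s.py
python3 -m pendant '[[[0.46,0,0,0,0,0.01,0],[0.46,0,0,0,0,0.02,0],[0.46,0,0,0,0,0.03,0],[0.46,0,0,0,0,0.04,0],[0.46,0,0,0,0,0.05,0]]]'>/dev/null; python3 s.py
```

```text
Traceback (most recent call last):
  File "s.py", line 2, in <module>
    o=bot.observe();print("knob~",round(2.513-yaw(o),3),"Mz",o["moment"][2].round(3),"F",R.from_rotvec(o["orientation"]).inv().apply(o["contact_force"]).round(1),"w",o["gripper_width"].round(4),o["time_s"])
                                                                                                                                                                      ^^^^^^^^^^^^^^^^^^^^^^^^
AttributeError: 'float' object has no attribute 'round'
Traceback (most recent call last):
  File "s.py", line 2, in <module>
    o=bot.observe();print("knob~",round(2.513-yaw(o),3),"Mz",o["moment"][2].round(3),"F",R.from_rotvec(o["orientation"]).inv().apply(o["contact_force"]).round(1),"w",o["gripper_width"].round(4),o["time_s"])
                                                                                                                                                                      ^^^^^^^^^^^^^^^^^^^^^^^^
AttributeError: 'float' object has no attribute 'round'
Traceback (most recent call last):
  File "s.py", line 2, in <module>
    o=bot.observe();print("knob~",round(2.513-yaw(o),3),"Mz",o["moment"][2].round(3),"F",R.from_rotvec(o["orientation"]).inv().apply(o["contact_force"]).round(1),"w",o["gripper_width"].round(4),o["time_s"])
                                                                                                                                                                      ^^^^^^^^^^^^^^^^^^^^^^^^
AttributeError: 'float' object has no attribute 'round'
```

```bash
sed -i 's/o\["gripper_width"\].round(4)/round(o["gripper_width"],4)/; s/o\["time_s"\])/round(o["time_s"],2),"p",o["position"].round(4))/' s.py; python3 s.py
python3 -m pendant '[[[0.46,0,0,0,0,0.01,0],[0.46,0,0,0,0,0.02,0],[0.46,0,0,0,0,0.03,0],[0.46,0,0,0,0,0.04,0],[0.46,0,0,0,0,0.05,0]]]'>/dev/null; python3 s.py
```

```text
knob~ 0.29 Mz 0.08 F [ 1.1 -5.7  1.2] w 0.0395 14.53 p [0.5666 0.0017 0.1837]
knob~ 0.34 Mz 0.052 F [ 1.  -5.9  0.7] w 0.0396 15.15 p [0.5666 0.0018 0.1837]
```

```bash
for i in 1; do
python3 -m pendant '[[[0.46,0,0,0,0,0.01,0],[0.46,0,0,0,0,0.02,0],[0.46,0,0,0,0,0.03,0],[0.46,0,0,0,0,0.04,0],[0.46,0,0,0,0,0.05,0]]]'>/dev/null; python3 s.py
python3 -m pendant '[[[0.46,0,0,0,0,0.01,0],[0.46,0,0,0,0,0.02,0],[0.46,0,0,0,0,0.03,0],[0.46,0,0,0,0,0.04,0],[0.46,0,0,0,0,0.05,0]]]'>/dev/null; python3 s.py
done
```

```text
knob~ 0.39 Mz 0.083 F [ 0.5 -6.1  1.3] w 0.0394 15.78 p [0.5665 0.0018 0.1837]
knob~ 0.44 Mz -0.01 F [ 1. -6.  2.] w 0.0396 16.4 p [0.5665 0.0019 0.1837]
```

```bash
python3 -m pendant '[[[0.46,0,0,0,0,0.01,0],[0.46,0,0,0,0,0.02,0],[0.46,0,0,0,0,0.03,0],[0.46,0,0,0,0,0.04,0],[0.46,0,0,0,0,0.05,0]]]'>/dev/null; python3 s.py
```

```text
knob~ 0.49 Mz 0.025 F [ 0.3 -6.4  1. ] w 0.0397 17.02 p [0.5664 0.0019 0.1837]
```

```bash
python3 -m pendant '[[[0.46,0,0,0,0,0.01,0],[0.46,0,0,0,0,0.02,0],[0.46,0,0,0,0,0.03,0],[0.46,0,0,0,0,0.04,0],[0.46,0,0,0,0,0.05,0]]]'>/dev/null; python3 s.py
python3 -m pendant '[[[0.46,0,0,0,0,0.01,0],[0.46,0,0,0,0,0.02,0],[0.46,0,0,0,0,0.03,0],[0.46,0,0,0,0,0.04,0],[0.46,0,0,0,0,0.05,0]]]'>/dev/null; python3 s.py
```

```text
knob~ 0.54 Mz 0.03 F [ 0.8 -6.8  0.7] w 0.0397 17.65 p [0.5664 0.0019 0.1837]
knob~ 0.59 Mz 0.039 F [ 1.2 -5.5  1.6] w 0.0395 18.27 p [0.5664 0.002  0.1837]
```

```bash
python3 -m pendant '[[[0.46,0,0,0,0,0.01,0],[0.46,0,0,0,0,0.02,0],[0.46,0,0,0,0,0.03,0],[0.46,0,0,0,0,0.04,0],[0.46,0,0,0,0,0.05,0]]]'>/dev/null; python3 s.py
```

```text
knob~ 0.64 Mz 0.067 F [ 1.7 -6.3  1.9] w 0.0395 18.9 p [0.5663 0.002  0.1837]
```

```bash
python3 -m pendant '[[[0.46,0,0,0,0,0.01,0],[0.46,0,0,0,0,0.02,0],[0.46,0,0,0,0,0.03,0],[0.46,0,0,0,0,0.04,0],[0.46,0,0,0,0,0.05,0]]]'>/dev/null; python3 s.py
python3 -m pendant '[[[0.46,0,0,0,0,0.01,0],[0.46,0,0,0,0,0.02,0],[0.46,0,0,0,0,0.03,0],[0.46,0,0,0,0,0.04,0],[0.46,0,0,0,0,0.05,0]]]'>/dev/null; python3 s.py
python3 - <<'E'
from workcell import vision
import cv2
p=vision.capture("scene");cv2.imwrite("pics/e.png",cv2.resize(p["img"][150:270,265:385,::-1],(600,600),interpolation=cv2.INTER_CUBIC))
E
```

```text
knob~ 0.69 Mz 0.074 F [ 0.7 -6.8  0.8] w 0.0392 19.52 p [0.5663 0.0021 0.1837]
knob~ 0.74 Mz 0.072 F [ 0.7 -7.5  2.1] w 0.0395 20.15 p [0.5663 0.0021 0.1837]
```

View pics/e.png

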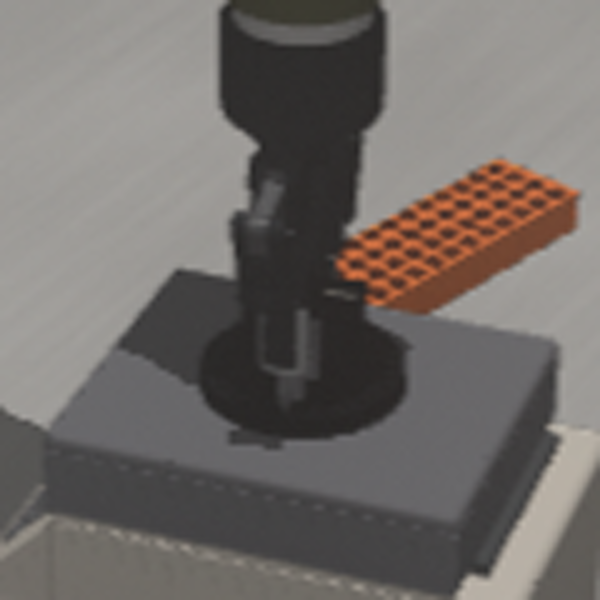

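The knob is turning with the hand: the near tab's foot has moved from crop (325,400) to (290,390). I'll keep turning.

```bash
python3 -m pendant '[[[0.46,0,0,0,0,0.01,0],[0.46,0,0,0,0,0.02,0],[0.46,0,0,0,0,0.03,0],[0.46,0,0,0,0,0.04,0],[0.46,0,0,0,0,0.05,0]]]'>/dev/null; python3 s.py
python3 -m pendant '[[[0.46,0,0,0,0,0.01,0],[0.46,0,0,0,0,0.02,0],[0.46,0,0,0,0,0.03,0],[0.46,0,0,0,0,0.04,0],[0.46,0,0,0,0,0.05,0]]]'>/dev/null; python3 s.py
```

```text
knob~ 0.79 Mz 0.086 F [ 1.3 -6.3  1.9] w 0.0396 20.82 p [0.5662 0.0022 0.1837]
knob~ 0.84 Mz 0.048 F [ 1.9 -6.6  2.3] w 0.0397 21.45 p [0.5662 0.0022 0.1837]
```

```bash
python3 -m pendant '[[[0.46,0,0,0,0,0.01,0],[0.46,0,0,0,0,0.02,0],[0.46,0,0,0,0,0.03,0],[0.46,0,0,0,0,0.04,0],[0.46,0,0,0,0,0.05,0]]]'>/dev/null; python3 s.py
```

```text
knob~ 0.89 Mz 0.112 F [ 0.9 -6.7  2.7] w 0.0395 22.07 p [0.5661 0.0023 0.1837]
```

```bash
python3 -m pendant '[[[0.46,0,0,0,0,0.01,0],[0.46,0,0,0,0,0.02,0],[0.46,0,0,0,0,0.03,0],[0.46,0,0,0,0,0.04,0],[0.46,0,0,0,0,0.05,0]]]'>/dev/null; python3 s.py
```

```text
knob~ 0.94 Mz 0.146 F [ 1.8 -6.9  2.4] w 0.0393 22.7 p [0.5661 0.0023 0.1837]
```

```bash
python3 -m pendant '[[[0.46,0,0,0,0,0.01,0],[0.46,0,0,0,0,0.02,0],[0.46,0,0,0,0,0.03,0],[0.46,0,0,0,0,0.04,0],[0.46,0,0,0,0,0.05,0]]]'>/dev/null; python3 s.py
```

```text
knob~ 0.989 Mz 0.166 F [ 2.3 -8.3  2.9] w 0.0395 23.32 p [0.5662 0.0024 0.1839]
```

```bash
python3 -m pendant '[[[0.46,0,0,0,0,0.015,0],[0.46,0,0,0,0,0.03,0],[0.46,0,0,0,0,0.045,0],[0.46,0,0,0,0,0.055,0],[0.46,0,0,0,0,0.062,0]]]'>/dev/null; python3 s.py
python3 -m pendant '[[[0.46,0,0,0,0,0.003,0],[0.46,0,0,0,0,0.003,0],[0.46,0,0,0,0,0.003,0],[0.46,0,0,0,0,0.003,0],[0.46,0,0,0,0,0.003,0]]]'>/dev/null; python3 s.py
python3 - <<'E'
from h import *;from workcell import bot,vision
import cv2
p=vision.capture("scene");cv2.imwrite("pics/f.png",cv2.resize(p["img"][190:250,295:355,::-1],(600,600),interpolation=cv2.INTER_CUBIC))
E
```

```text
knob~ 1.051 Mz 0.207 F [ 1.2 -8.4  2.9] w 0.0394 23.95 p [0.5662 0.0025 0.184 ]
knob~ 1.054 Mz 0.264 F [ 1.8 -8.3  2.7] w 0.0394 24.57 p [0.5662 0.0025 0.184 ]
```

```bash
python3 -m pendant '[[[0.49,0,0,0,0,0,0],[0.52,0,0,0,0,0,0],[0.56,0,0,0,0,0,0],[0.57,0,0,0,0,0,0],[0.57,0,0,0,0,0,0]]]'>/dev/null; python3 s.py
python3 - <<'E'
from h import *;from workcell import bot,vision
import cv2
p=vision.capture("scene");g=cv2.imread("pics/f.png");h=cv2.resize(p["img"][190:250,295:355,::-1],(400,400),interpolation=cv2.INTER_CUBIC)
cv2.imwrite("pics/g.png",np.hstack([cv2.resize(g,(400,400)),h]))
E
```

```text
knob~ 1.055 Mz 0.185 F [ 2.  -0.7  1.4] w 0.0485 25.25 p [0.5662 0.002  0.1828]
```

View pics/g.png

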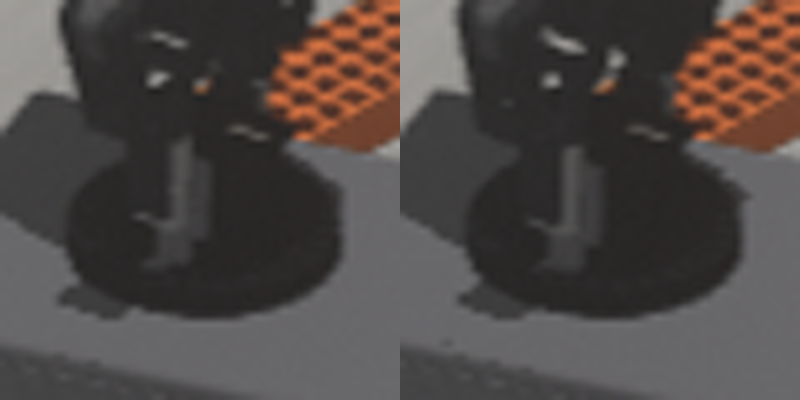

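```bash
python3 -m pendant '[[[0.6,0,0,0,0,0,0],[0.63,0,0,0,0,0,0],[0.66,0,0,0,0,0,0],[0.66,0,0,0,0,0,0],[0.66,0,0,0,0,0,0]]]'>/dev/null; python3 s.py
python3 -m pendant '[[[0.62,0,0,0,0,0,0],[0.59,0,0,0,0,0,0],[0.57,0,0,0,0,0,0],[0.57,0,0,0,0,0,0],[0.57,0,0,0,0,0,0]]]'>/dev/null; python3 s.py
python3 -m pendant '[[[0.57,0,0,0,0,-0.01,0],[0.57,0,0,0,0,-0.02,0],[0.57,0,0,0,0,-0.03,0],[0.57,0,0,0,0,-0.04,0],[0.57,0,0,0,0,-0.05,0]]]'>/dev/null; python3 s.py
```

```text
knob~ 1.055 Mz 0.044 F [1.5 0.6 0.5] w 0.0563 25.93 p [0.5669 0.0014 0.1835]
knob~ 1.055 Mz 0.077 F [ 3.8 -5.4  1.2] w 0.0488 26.55 p [0.5672 0.0016 0.1842]
knob~ 1.005 Mz -0.103 F [ 2.9 -2.7 -2.9] w 0.0488 27.18 p [0.5671 0.0016 0.1834]
```

```bash
python3 -m pendant '[[[0.75,0,0,0,0,0.05,0],[1,0,0,0,0,0.05,0],[1,0,-0.03,0,0,0.05,0],[1,0,-0.08,0,0,0.05,0],[1,0,-0.1,0,0,0.05,0]]]'>/dev/null; python3 s.py
python3 -c "
from h import *;from workcell import bot
o=bot.observe();plan(o,(.43,-.19,.29))"
```

```text
knob~ 1.054 Mz 0.014 F [-0.1 -0.  -0.1] w 0.0854 27.8 p [0.567  0.0009 0.2857]
shift [-0.205  -0.0042  0.1148] turn [ 0.002  0.    -0.002]
```

```bash
python3 -m pendant '[[[1,-0.205,0,0.115,0,0,0],[1,-0.205,0,0.115,0,0,0],[1,-0.205,0,0.115,0,0,0],[1,-0.205,0,0.115,0,0,0],[1,-0.205,0,0.115,0,0,0]]]'>/dev/null; python3 s.py
python3 - <<'E'
from h import *;from workcell import bot,vision
import cv2
t=vision.capture("top")["img"].astype(float);t=(t+vision.capture("top")["img"]+vision.capture("top")["img"])/3
s=vision.capture("scene")["img"]
f=lambda i:cv2.resize(np.clip(i*1.8,0,255).astype(np.uint8)[:,:,::-1],(400,400),interpolation=cv2.INTER_CUBIC)
cv2.imwrite("pics/h.png",np.hstack([f(s[185:245,295:355].astype(float)),f(t[202:252,289:339])]))
E
```

```text
knob~ 1.06 Mz 0.026 F [0.2 0.1 0.4] w 0.0855 28.43 p [ 0.4269 -0.1916  0.2829]
```

View pics/h.png

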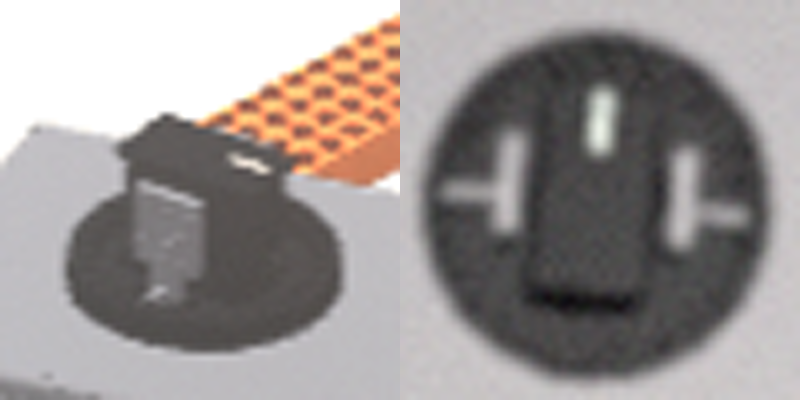

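The top view shows both tabs out: outer faces at crop columns 495 and 700, symmetric about the ring centre at 597. The knob's tilt of about 0.087 rad matches the notch at 1.047 rad. The lid is flat and the arm is clear, so I'll hand in.

```bash
python3 -c "
from workcell import order
print(order.close_job())"
```

```text
the job is handed in; nothing more can be done
None
```

The lid is shut and the pressure knob is locked at the fifth notch (about 1.05 rad) with the plate pressing on the tubes. I handed the job in at about 28.6 s on the robot's clock.

- **Lid:** I pushed it down along its arc until it stopped at its shut height. I felt up to 45 N vertically there. I never tested the latch by pulling up. The lid stayed flat afterwards, even with the plate pressing.
- **Tabs:** I pinched the knob by width, to 39.5 mm, rather than using the fixed grip force. From the spring figures that is about 9 N per tab.
- **Touch and final notch:** While winding clockwise, the torque rose from about 0.05 to 0.11–0.15 N m near 0.9 rad, which I took as the plate touching. At the next notch it was about 0.2 to 0.26 N m. That puts the plate at roughly 35 N, well under the crushing limit.
- **Last checks:** The final top picture shows both tabs sprung out evenly. The knob's angle agrees with that notch to about 0.01 rad. The arm was clear and reading no contact force.
- **Check that was unclear:** Before letting go fully, I closed lightly on the tabs and turned back 0.05 rad to feel for the lock. The forces were lopsided (3.8 N to one side) and did not settle it. I relied on the final picture instead.

I never touched the other things on the bench.

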